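# Find the soft corner of the setting plate and shim it

### The arm

A 6-joint arm with a two-finger parallel gripper is mounted at the origin on a cart in front of the work surface, level with it; the furniture and walls round the work are solid. World frame = base frame: x ahead of the robot, y to its left, z up, the work surface at z = 0. Lengths are in m, angles in rad, forces in N, time in s.
With the tool pointing down it reaches from about 0.3 to 1 m from the base axis. Payload 5.1 kg.
Tool frame: the origin (TCP) lies at the very end of the fingers, on their centre line; the grasp point (between the pads) lies manip.pinch_z behind it (manip.pinch_z is the distance from the TCP to the grasp point, in m); z points along the fingers, y is the line along which they close (so a half turn about z gives the same grasp; the last joint's range is limited). The gripper opens to 95 mm and grips with 3 to 60 N. Pads are 20 mm wide; open, the fingers measure 119 mm over their backs; the gripper's body (75 mm by 180 mm) begins 59 mm behind the grasp point.
Start: joints at [1.093, 0.124, 1.65, -0, 1.367, -0.083], TCP at [0.25, 0.6, 0.215] pointing down, gripper open.
Joint ranges: [-2.61, 2.61], [-1.02, 2.33], [0.03, 2.71], [-1.35, 4.49], [0.32, 2.68], [-2.91, 2.91]. Speed limits (rad/s): [2.57, 2.57, 3.14, 3.14, 3.14, 3.14].

### API

Orientations are given as a unit quaternion [w, x, y, z].
In Python, from bench import manip gives the robot as it stands.
- The arm moves only by the tool shift_gripper, called by a JSON object that holds its "method" and its "body", one argument or row to a line. Schema: {"type":"object","properties":{"increments":{"type":"array","items":{"type":"array","prefixItems":[{"type":"array","items":{"type":"number"},"minItems":3,"maxItems":3},{"type":"number"}],"minItems":2,"maxItems":2},"minItems":1,"maxItems":8},"aperture":{"type":"number"},"squeeze":{"type":"number"},"only":{"type":"string"},"quiet":{"type":"boolean"},"lines":{"type":"string"}},"required":["increments"],"additionalProperties":false}. increments is a list of rows, 1 to 8 of them, each written [[dx, dy, dz], turn]: dx, dy, dz in m, then a turn about the tool's z in rad; each row is the pose to reach, as a shift and turn from the pose commanded when the call began, along the tool's axes at that moment; what a row does not reach only later rows make up. A row lasts 1/8 s, in which the tool goes at most 0.0625 m and 0.188 rad, less where a joint would pass 70% of its speed; a pose out of reach is approached as far as the arm can. aperture is the opening from 0.0 (shut) to 1.0 (fully open), set as the call begins (left out keeps the last). The fingers move at their own pace and stop on an object; squeeze is the grip in N (left out, the last holds). Time passes only in rows, so rows that do not move let the fingers close. The tool returns the time, the measured TCP pose, the force, the opening and the grip force at its end. only (a regular expression) keeps the lines of the reply that match it, lines (a string "A,B") keeps lines A to B, and quiet returns only ok. Input that does not fit is refused with a message, and nothing moves.
- manip.sense(): the state, without advancing time (a new reading comes with each control period).
- manip.grab_frame(name): name is "side" or "top" or "wrist"; returns (picture, depth): 420x560x3 uint8, red, green, blue; 420x560 float32, m along the optical axis (not along the pixel's ray), 0 where there is no reading.
- manip.get_calibration(name): a dict with "fx", "fy", "cx", "cy" (pixels), "R" (3x3) and "t" (3): a world point X has camera coordinates R X + t. Camera axes: x right, y down, z forward; pixel columns grow to the right and rows downward; lengths in m; the calibration is good to about 2 mm. The wrist camera is an equidistant fisheye: a pixel r from the principal point sees the ray r / f radians off the axis. A picture is of the moment at which its call begins: read the wrist's pose just before it. get_calibration takes no time and is no camera call; for the wrist camera it gives the pose at the moment of the call.
- manip.hand_in(): hands the job in; it is judged then, once.
Trained networks look in the newest picture that a camera, given by its name, has taken for a name from the list of things; names that differ only in an ending like _2 or _b are one class to them, and where a whole thing is asked for, a point or a joint stands for the part that bears it (a point fixed in the world has none). Each returns a list of dicts, best first, with "confidence" (0 to 1); they miss things now and then, are a little off and sometimes report something else, mostly with a low value. They report only what shows in the picture. A call takes as long as a camera call.
- manip.trace(target, camera): "mask" (420x560 bool, what is visible of it) and "bbox" ([left, top, right, bottom] in pixels, round what is visible of it).
The state is a dict: "time_s": time; "joints": joint angles; "joint_vel": joint speeds; "effort": joint torques, N m; "tool_pos": TCP position; "eef_rot": TCP orientation; "ft_force": force on the tool from outside, world axes, zero at the start; "ft_torque": the same for the moment, N m; "opening": opening from 0.0 (shut) to 1.0 (fully open); "grip_force": force on a finger pad.
Only numpy, scipy, OpenCV 4.12 (cv2) and the standard library are available. Lean on these libraries where they do the work, as an engineer would, in place of code of your own. Each camera call takes 0.05 s, during which the arm holds its last target. There are 200 camera calls.

### The job

One corner of the steel setting plate has a bad foot: press on the plate's corners with a fingertip, firmly but without hitting them, until you find the one that gives, and push that corner right down. Then press that corner's cam shim down flat by its thumb tab, leaving the other three shims standing, and press the same corner once more to make sure that it now stands firm and the plate level. Pick nothing up, keep the plate on its base, and leave the tools and bottle round it where they are.

Things in the scene. Friction and masses are not known exactly. Their poses are not given: they have to be found in the camera images.
- base: grey painted base of the tang setting plate, 230 x 206 x 12 mm, screwed down; origin at the centre of its underside, on the worktop; z up; its -x edge is called the front, its +y edge the left. Dark stops 42 mm high stand at the middle of its four sides, 2 mm clear of the plate.
- plate: steel setting plate, 170 (x) x 140 (y) x 8 mm, 0.8 kg, lying loose on four feet in the base between the stops; origin at the centre of its underside (39 mm above the worktop, so its top is at 47 mm), axes as the base's. A round brass bull's-eye level, 32 mm across and 6 mm high, sits at the middle of its top. It stands level at first.
- corner_fl (a point): scribed ring on the plate's top at the front left corner, the spot to press (-60 mm x, +55 mm y in the plate's frame, z 8 mm)
- corner_fr (a point): scribed ring on the plate's top at the front right corner, the spot to press (-60 mm x, -55 mm y in the plate's frame, z 8 mm)
- corner_rl (a point): scribed ring on the plate's top at the rear left corner, the spot to press (+60 mm x, +55 mm y in the plate's frame, z 8 mm)
- corner_rr (a point): scribed ring on the plate's top at the rear right corner, the spot to press (+60 mm x, -55 mm y in the plate's frame, z 8 mm)
- foot_fl (a joint): how far the foot under the front left corner has sunk, m: 0 at first, 0.0045 fully sunk. Three feet never sink. The bad one, at a corner that changes from run to run, is held by friction alone: 6 N or more on its ring sinks it fully and the corner goes down 4 mm; it does not come up again, and the plate then rocks there.
- foot_fr (a joint): how far the foot under the front right corner has sunk, m: 0 at first, 0.0045 fully sunk. Three feet never sink. The bad one, at a corner that changes from run to run, is held by friction alone: 6 N or more on its ring sinks it fully and the corner goes down 4 mm; it does not come up again, and the plate then rocks there.
- foot_rl (a joint): how far the foot under the rear left corner has sunk, m: 0 at first, 0.0045 fully sunk. Three feet never sink. The bad one, at a corner that changes from run to run, is held by friction alone: 6 N or more on its ring sinks it fully and the corner goes down 4 mm; it does not come up again, and the plate then rocks there.
- foot_rr (a joint): how far the foot under the rear right corner has sunk, m: 0 at first, 0.0045 fully sunk. Three feet never sink. The bad one, at a corner that changes from run to run, is held by friction alone: 6 N or more on its ring sinks it fully and the corner goes down 4 mm; it does not come up again, and the plate then rocks there.
- shim_fl (a joint): front left cam shim, rad: at 0 its lever stands 60 degrees above level (starts 0 to 0.12), 1.05 is flat, stop at 1.08. Friction holds it; about 3 N on the tab moves it. Shaft along the base's y axis at -50 mm x, 20 mm above the worktop. Standing, its lobe hangs clear under the plate; flat, the lobe carries that corner at its level height.
- tab_fl (a point): top of the ridged thumb tab (20 x 20 x 5 mm) on the front left shim's lever, beside the plate (+87 mm y in the base's frame), 38 mm from the shaft. It swings down and outward, toward the base's front edge; flat, this point is 22 mm above the worktop at -88 mm x in the base's frame.
- shim_fr (a joint): front right cam shim, rad: at 0 its lever stands 60 degrees above level (starts 0 to 0.12), 1.05 is flat, stop at 1.08. Friction holds it; about 3 N on the tab moves it. Shaft along the base's y axis at -50 mm x, 20 mm above the worktop. Standing, its lobe hangs clear under the plate; flat, the lobe carries that corner at its level height.
- tab_fr (a point): top of the ridged thumb tab (20 x 20 x 5 mm) on the front right shim's lever, beside the plate (-87 mm y in the base's frame), 38 mm from the shaft. It swings down and outward, toward the base's front edge; flat, this point is 22 mm above the worktop at -88 mm x in the base's frame.
- shim_rl (a joint): rear left cam shim, rad: at 0 its lever stands 60 degrees above level (starts 0 to 0.12), 1.05 is flat, stop at 1.08. Friction holds it; about 3 N on the tab moves it. Shaft along the base's y axis at +50 mm x, 20 mm above the worktop. Standing, its lobe hangs clear under the plate; flat, the lobe carries that corner at its level height.
- tab_rl (a point): top of the ridged thumb tab (20 x 20 x 5 mm) on the rear left shim's lever, beside the plate (+87 mm y in the base's frame), 38 mm from the shaft. It swings down and outward, toward the base's rear edge; flat, this point is 22 mm above the worktop at +88 mm x in the base's frame.
- shim_rr (a joint): rear right cam shim, rad: at 0 its lever stands 60 degrees above level (starts 0 to 0.12), 1.05 is flat, stop at 1.08. Friction holds it; about 3 N on the tab moves it. Shaft along the base's y axis at +50 mm x, 20 mm above the worktop. Standing, its lobe hangs clear under the plate; flat, the lobe carries that corner at its level height.
- tab_rr (a point): top of the ridged thumb tab (20 x 20 x 5 mm) on the rear right shim's lever, beside the plate (-87 mm y in the base's frame), 38 mm from the shaft. It swings down and outward, toward the base's rear edge; flat, this point is 22 mm above the worktop at +88 mm x in the base's frame.
- tang_blue: blue polishing tang (81 x 137 x 128 mm, stands on two ball feet and its tip), a bystander beside the base; origin at the centre of its underside
- oil_bottle: white dropper bottle with a red pointed cap (28 mm across, 67 mm high), a bystander beside the base; origin at the centre of its underside
- hex_key: hexagon key lying flat (26 x 82 x 5 mm), a bystander beside the base; origin at the centre of its underside
- loupe_f: folding loupe lying flat (24 x 30 x 15 mm), a bystander beside the base; origin at the centre of its underside

How it is judged:
On the way, in this order (a step that is already met when the one before it is completed fails the run):
1. the corner that gives has been found and pressed right down: the foot under it is sunk (((value of joint foot_fl above 0.0035 m and contact force between the fingers and plate above 1 N) or (value of joint foot_fr above 0.0035 m and contact force between the fingers and plate above 1 N) or (value of joint foot_rl above 0.0035 m and contact force between the fingers and plate above 1 N) or (value of joint foot_rr above 0.0035 m and contact force between the fingers and plate above 1 N))), for 0.1 s.
2. the shim of that corner is flat, the other three stand up, and the plate is level (((value of joint foot_fl above 0.0035 m and value of joint shim_fl above 0.95 rad and value of joint each of shim_fr, shim_rl, shim_rr below 0.4 rad and angle between plate's own z axis and vertical below 0.018 rad) or (value of joint foot_fr above 0.0035 m and value of joint shim_fr above 0.95 rad and value of joint each of shim_fl, shim_rl, shim_rr below 0.4 rad and angle between plate's own z axis and vertical below 0.018 rad) or (value of joint foot_rl above 0.0035 m and value of joint shim_rl above 0.95 rad and value of joint each of shim_fl, shim_fr, shim_rr below 0.4 rad and angle between plate's own z axis and vertical below 0.018 rad) or (value of joint foot_rr above 0.0035 m and value of joint shim_rr above 0.95 rad and value of joint each of shim_fl, shim_fr, shim_rl below 0.4 rad and angle between plate's own z axis and vertical below 0.018 rad))), for 0.2 s.
3. the same corner is pressed again with 4 N or more and stands firm (((value of joint foot_fl above 0.0035 m and value of joint shim_fl above 0.95 rad and value of joint each of shim_fr, shim_rl, shim_rr below 0.4 rad and angle between plate's own z axis and vertical below 0.018 rad and contact force between the fingers and plate above 4 N and horizontal distance between the grasp point and corner_fl below 0.032 m) or (value of joint foot_fr above 0.0035 m and value of joint shim_fr above 0.95 rad and value of joint each of shim_fl, shim_rl, shim_rr below 0.4 rad and angle between plate's own z axis and vertical below 0.018 rad and contact force between the fingers and plate above 4 N and horizontal distance between the grasp point and corner_fr below 0.032 m) or (value of joint foot_rl above 0.0035 m and value of joint shim_rl above 0.95 rad and value of joint each of shim_fl, shim_fr, shim_rr below 0.4 rad and angle between plate's own z axis and vertical below 0.018 rad and contact force between the fingers and plate above 4 N and horizontal distance between the grasp point and corner_rl below 0.032 m) or (value of joint foot_rr above 0.0035 m and value of joint shim_rr above 0.95 rad and value of joint each of shim_fl, shim_fr, shim_rl below 0.4 rad and angle between plate's own z axis and vertical below 0.018 rad and contact force between the fingers and plate above 4 N and horizontal distance between the grasp point and corner_rr below 0.032 m))), for 0.1 s.
At the end, for the whole second after the job is handed in: The shim at the corner whose foot has sunk (by more than 3.5 mm) is flat (over 0.95 rad), the other three shims still stand (under 0.4 rad), and the plate lies still on its base, level within 1 degree (((value of joint foot_fl above 0.0035 m and value of joint shim_fl above 0.95 rad and value of joint each of shim_fr, shim_rl, shim_rr below 0.4 rad and angle between plate's own z axis and vertical below 0.018 rad) or (value of joint foot_fr above 0.0035 m and value of joint shim_fr above 0.95 rad and value of joint each of shim_fl, shim_rl, shim_rr below 0.4 rad and angle between plate's own z axis and vertical below 0.018 rad) or (value of joint foot_rl above 0.0035 m and value of joint shim_rl above 0.95 rad and value of joint each of shim_fl, shim_fr, shim_rr below 0.4 rad and angle between plate's own z axis and vertical below 0.018 rad) or (value of joint foot_rr above 0.0035 m and value of joint shim_rr above 0.95 rad and value of joint each of shim_fl, shim_fr, shim_rl below 0.4 rad and angle between plate's own z axis and vertical below 0.018 rad)) and linear speed of plate below 0.01 m/s); the robot touches nothing.
It fails at once if a shim is pressed in at a corner whose foot has not given way ((value of joint shim_fl above 0.6 rad and value of joint foot_fl below 0.002 m) or (value of joint shim_fr above 0.6 rad and value of joint foot_fr below 0.002 m) or (value of joint shim_rl above 0.6 rad and value of joint foot_rl below 0.002 m) or (value of joint shim_rr above 0.6 rad and value of joint foot_rr below 0.002 m)).
It fails at once if the plate is lifted or pushed off its place on the base (z of plate in the frame of base above 0.047 m or horizontal distance between plate and base above 0.01 m or angle between plate's own z axis and vertical above 0.15 rad).
It fails at once if the plate is hit with more than 60 N (contact force between the fingers and plate above 60 N).
It fails at once if a bystander is moved more than 2 cm (distance of any of tang_blue, oil_bottle, hex_key, loupe_f from where it was at the start of the episode above 0.02 m).
It also fails if it takes over 58 s, if anything falls off the work surface, if the arm or the gripper's body presses on something with over 40 N, if the wrist force passes 120 N, or if a joint passes its speed limit or range.

## Working session

There is one attempt and no reset: what is moved stays moved. The work goes in short steps, Python scripts to look and compute and a tool call to move; the robot and the scene stay as the last step left them, time stands still between calls to the robot, and variables do not carry over. Pictures are saved under pics/ and viewed, at most 10 in all, crops included, and the job is handed in when it is done.

```bash
mkdir -p pics; cat > h.py <<'E'
from bench import manip
import numpy as np, cv2
def pts(cam,mask,depth):
    c=manip.get_calibration(cam); v,u=np.nonzero(mask&(depth>0)); z=depth[v,u]
    P=np.stack([(u-c['cx'])/c['fx']*z,(v-c['cy'])/c['fy']*z,z],1)
    return (P-np.array(c['t']))@np.array(c['R'])
E
python3 - <<'E'
from h import *
s=manip.sense(); print(s['tool_pos'],s['eef_rot'],s['opening'],manip.pinch_z)
ims=[]
for c in('top','side'):
    im,d=manip.grab_frame(c); cv2.imwrite(f'pics/{c}0.png',im[:,:,::-1]); np.save(f'{c}0.npy',d)
    for n in ['base','plate']+(['tab_fl','tang_blue','oil_bottle','hex_key','loupe_f']):
        for r in manip.trace(n,c)[:4]:
            if r['confidence']<.3: continue
            P=pts(c,r['mask'],d)
            print(c,n,round(r['confidence'],2),r['bbox'],len(P), np.round(np.median(P,0),3) if len(P) else '',np.round(np.percentile(P,[2,98],axis=0),3).tolist() if len(P) else '')
            if c=='top' and n in('plate','base'):
                Q=P[abs(P[:,2]-(.047 if n=='plate' else .012))<.004]
                if len(Q): print('  rect',cv2.minAreaRect((Q[:,:2]*1000).astype(np.float32)),len(Q))
E
```

```text
[0.2497537  0.59942164 0.21341658] [-2.70219811e-04  1.96117150e-01  9.80579949e-01 -9.76441173e-04] 1.00124699740694 0.0188
top base 0.87 [216.2, 137.1, 344.7, 272.2] 5783 [ 0.524 -0.049  0.013] [[0.426, -0.156, 0.008], [0.666, 0.064, 0.058]]
  rect ((548.0681762695312, -46.913597106933594), (205.63668823242188, 229.88616943359375), 78.04147338867188) 4187
top plate 0.73 [232.2, 148.3, 328.1, 250.5] 6785 [ 0.546 -0.047  0.047] [[0.465, -0.118, 0.044], [0.63, 0.025, 0.053]]
  rect ((547.983154296875, -46.957794189453125), (139.8930206298828, 169.9724884033203), 78.14286041259766) 6460
top tab_fl 0.45 [220.6, 214.0, 233.5, 226.8] 118 [0.502 0.05  0.048] [[0.49, 0.042, 0.012], [0.52, 0.06, 0.062]]
top tang_blue 0.74 [106.1, 182.7, 173.2, 243.8] 1071 [0.532 0.194 0.062] [[0.469, 0.16, 0.0], [0.557, 0.263, 0.125]]
top tang_blue 0.63 [237.5, 145.9, 333.0, 254.5] 6992 [ 0.546 -0.047  0.047] [[0.464, -0.12, 0.042], [0.633, 0.026, 0.053]]
top tang_blue 0.48 [223.0, 215.1, 235.7, 229.4] 117 [0.502 0.05  0.049] [[0.49, 0.041, 0.021], [0.521, 0.061, 0.062]]
top oil_bottle 0.73 [365.5, 184.6, 38
[... 578 characters left out ...]
5 [206.2, 185.2, 349.8, 288.6] 4368 [0.532 0.031 0.013] [[0.429, -0.113, 0.004], [0.668, 0.074, 0.057]]
side plate 0.83 [230.4, 197.2, 332.4, 254.6] 3843 [ 0.546 -0.033  0.047] [[0.465, -0.115, 0.043], [0.63, 0.033, 0.053]]
side tab_fl 0.39 [241.6, 267.6, 318.6, 367.2] 2498 [0.539 0.211 0.061] [[0.47, 0.128, 0.0], [0.563, 0.271, 0.123]]
side oil_bottle 0.63 [278.3, 168.6, 292.4, 195.3] 260 [ 0.561 -0.213  0.029] [[0.549, -0.223, 0.003], [0.576, -0.207, 0.057]]
side hex_key 0.39 [335.5, 200.7, 343.2, 206.2] 2 [ 0.441 -0.188  0.005] [[0.44, -0.195, 0.003], [0.442, -0.182, 0.007]]
side loupe_f 0.56 [347.0, 266.0, 365.4, 285.6] 240 [0.402 0.051 0.014] [[0.387, 0.033, 0.0], [0.416, 0.063, 0.017]]
```

```bash
python3 - <<'E'
import cv2
im=cv2.imread('pics/top0.png')[120:310,90:410]; cv2.imwrite('pics/top0c.png',cv2.resize(im,None,fx=2.5,fy=2.5,interpolation=2))
E
```

```text
(no output)
```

View pics/top0c.png

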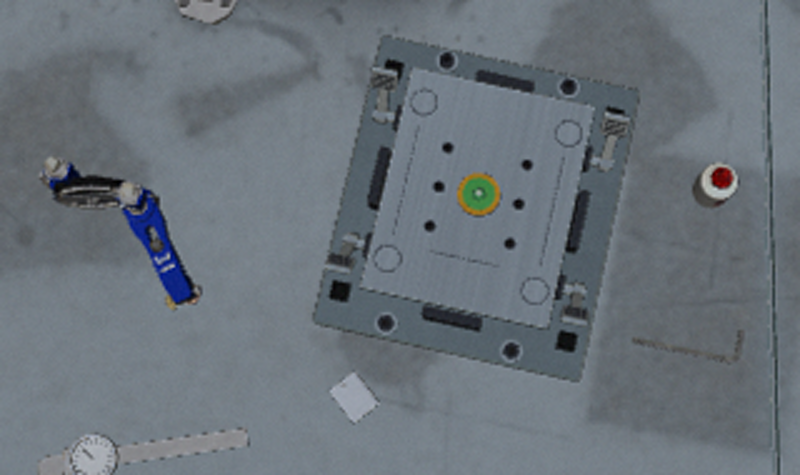

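```bash
cat >> h.py <<'E'
from scipy.spatial.transform import Rotation as Ro
YAW=np.radians(-11.9); C=np.array([.548,-.047])
B=np.array([[np.cos(YAW),-np.sin(YAW)],[np.sin(YAW),np.cos(YAW)]])
def st():
    s=manip.sense(); q=s['eef_rot']; R=Ro.from_quat([q[1],q[2],q[3],q[0]]).as_matrix()
    return s,np.array(s['tool_pos']),R
def go(x,y,z):
    "tool-axis shift to base-frame target, from measured pose"
    s,p,R=st(); w=np.append(C+B@[x,y],z)
    a=np.arctan2(R[1,1],R[0,1])-(YAW+np.pi/2)
    b=B.T@(p[:2]-C)
    print('t',round(s['time_s'],2),'base xy',np.round(b,4),'z',round(p[2],4),'yawerr(tool turn)',round(a,3),'F',np.round(s['ft_force'],1),'op',round(s['opening'],2),'SHIFT',np.round(R.T@(w-p),4))
E
python3 -c "
from h import *
go(-.06,.055,.2)"
```

```text
t 0.8 base xy [-0.4249  0.5716] z 0.2147 yawerr(tool turn) -0.187 F [ 0.2 -0.1  1. ] op 1.0 SHIFT [-0.4547 -0.4397  0.0147]
```

{"method": "shift_gripper", "body": {
  "increments": [
    [[-0.03,-0.03,0],0],
    [[-0.07,-0.07,0],-0.09],
    [[-0.11,-0.11,0],-0.187],
    [[-0.15,-0.15,0],-0.187],
    [[-0.19,-0.19,0],-0.187],
    [[-0.23,-0.23,0],-0.187],
    [[-0.27,-0.26,0],-0.187],
    [[-0.30,-0.29,0],-0.187]
  ],
  "aperture": 0.0,
  "squeeze": 20
}}

```text
time_s: 1.8
tool_pos: [0.4162, 0.2152, 0.215]
eef_rot: [0.0, 0.104, 0.995, 0.0]
ft_force: [0.0, -0.3, -0.1]
opening: 0.214
grip_force: 0.0
```

```bash
python3 -c "
from h import *
go(-.06,.055,.12)"
```

```text
t 1.8 base xy [-0.1831  0.2294] z 0.215 yawerr(tool turn) -0.001 F [ 0.  -0.3 -0.1] op 0.21 SHIFT [-0.1231 -0.1743  0.095 ]
```

{"method": "shift_gripper", "body": {
  "increments": [
    [[-0.03,-0.045,0],0],
    [[-0.06,-0.09,0],0],
    [[-0.09,-0.13,0.02],0],
    [[-0.11,-0.155,0.05],0],
    [[-0.12,-0.17,0.09],0],
    [[-0.123,-0.174,0.12],0],
    [[-0.123,-0.174,0.14],0],
    [[-0.123,-0.174,0.145],0]
  ]
}}

```text
time_s: 2.8
tool_pos: [0.4987, 0.0212, 0.0681]
eef_rot: [-0.001, 0.104, 0.995, -0.0]
ft_force: [-0.3, 0.0, 0.4]
opening: 0.002
grip_force: 0.0
```

```bash
python3 -c "
from h import *
go(-.06,.055,.047)"
```

```text
t 2.8 base xy [-0.0623  0.0566] z 0.0681 yawerr(tool turn) -0.0 F [-0.3  0.   0.4] op 0.0 SHIFT [-0.0023 -0.0016  0.0211]
```

{"method": "shift_gripper", "body": {
  "increments": [
    [[-0.002,-0.0015,0.010],0],
    [[-0.002,-0.0015,0.015],0],
    [[-0.002,-0.0015,0.018],0],
    [[-0.002,-0.0015,0.020],0],
    [[-0.002,-0.0015,0.021],0],
    [[-0.002,-0.0015,0.022],0],
    [[-0.002,-0.0015,0.023],0],
    [[-0.002,-0.0015,0.0235],0]
  ]
}}

```text
time_s: 3.8
tool_pos: [0.5017, 0.0194, 0.0472]
eef_rot: [-0.0, 0.104, 0.995, -0.0]
ft_force: [-4.8, -0.4, 7.7]
opening: 0.009
grip_force: 4.1
```

```bash
python3 -c "
from h import *
go(-.06,.055,.047)"
```

```text
t 3.8 base xy [-0.059   0.0554] z 0.0472 yawerr(tool turn) -0.0 F [-4.8 -0.4  7.7] op 0.01 SHIFT [ 0.001  -0.0004  0.0002]
```

{"method": "shift_gripper", "body": {
  "increments": [
    [[0,0,0.0005],0],
    [[0,0,0.001],0],
    [[0,0,0.0015],0],
    [[0,0,0.0015],0],
    [[0,0,0.0015],0]
  ]
}}

```text
time_s: 4.42
tool_pos: [0.5018, 0.0194, 0.0471]
eef_rot: [-0.0, 0.104, 0.995, -0.0]
ft_force: [-6.8, 0.4, 14.6]
opening: 0.006
grip_force: 7.3
```

```bash
python3 -c "
from h import *
go(-.06,.055,.047)"
```

```text
t 4.42 base xy [-0.0589  0.0554] z 0.0471 yawerr(tool turn) 0.0 F [-6.8  0.4 14.6] op 0.01 SHIFT [ 0.0011 -0.0004  0.0001]
```

{"method": "shift_gripper", "body": {
  "increments": [
    [[0,0,-0.006],0],
    [[0,-0.03,-0.013],0],
    [[0,-0.08,-0.013],0],
    [[0,-0.110,-0.013],0],
    [[0,-0.110,-0.010],0],
    [[0,-0.110,-0.006],0],
    [[0,-0.110,-0.004],0],
    [[0,-0.110,-0.003],0]
  ]
}}

```text
time_s: 5.42
tool_pos: [0.4788, -0.0874, 0.0473]
eef_rot: [-0.0, 0.103, 0.995, 0.0]
ft_force: [-0.0, 0.1, 0.6]
opening: 0.008
grip_force: 0.4
```

```bash
python3 -c "
from h import *
go(-.06,-.055,.047)"
```

```text
t 5.42 base xy [-0.0594 -0.0538] z 0.0473 yawerr(tool turn) 0.001 F [-0.   0.1  0.6] op 0.01 SHIFT [ 0.0006 -0.0012  0.0003]
```

{"method": "shift_gripper", "body": {
  "increments": [
    [[0,0,0.001],0],
    [[0,0,0.002],0],
    [[0,0,0.003],0],
    [[0,0,0.003],0],
    [[0,0,0.003],0]
  ]
}}

```text
time_s: 6.05
tool_pos: [0.4789, -0.0875, 0.0471]
eef_rot: [-0.001, 0.103, 0.995, 0.001]
ft_force: [-8.9, 3.7, 16.7]
opening: 0.004
grip_force: 8.3
```

```bash
python3 -c "
from h import *
go(-.06,-.055,.047)"
```

```text
t 6.05 base xy [-0.0592 -0.0538] z 0.0471 yawerr(tool turn) 0.001 F [-8.9  3.7 16.7] op 0.0 SHIFT [ 0.0008 -0.0012  0.0001]
```

Firm too. On to rear right (+120 mm in base x = −x tool).

{"method": "shift_gripper", "body": {
  "increments": [
    [[0,0,-0.006],0],
    [[-0.03,0,-0.013],0],
    [[-0.08,0,-0.013],0],
    [[-0.119,0,-0.013],0],
    [[-0.119,0,-0.010],0],
    [[-0.119,0,-0.006],0],
    [[-0.119,0,-0.004],0],
    [[-0.119,0,-0.003],0]
  ]
}}

```text
time_s: 7.05
tool_pos: [0.5943, -0.1125, 0.0473]
eef_rot: [-0.0, 0.104, 0.995, 0.0]
ft_force: [0.4, -1.3, 0.4]
opening: 0.003
grip_force: 0.0
```

```bash
python3 -c "
from h import *
go(.06,-.055,.047)"
```

```text
t 7.05 base xy [ 0.0588 -0.0546] z 0.0473 yawerr(tool turn) -0.0 F [ 0.4 -1.3  0.4] op 0.0 SHIFT [-0.0012 -0.0004  0.0003]
```

{"method": "shift_gripper", "body": {
  "increments": [
    [[0,0,0.001],0],
    [[0,0,0.002],0],
    [[0,0,0.003],0],
    [[0,0,0.003],0],
    [[0,0,0.003],0]
  ]
}}

```text
time_s: 7.68
tool_pos: [0.5947, -0.1127, 0.0471]
eef_rot: [-0.001, 0.104, 0.995, 0.0]
ft_force: [-7.7, 2.2, 13.7]
opening: 0.004
grip_force: 6.6
```

```bash
python3 -c "
from h import *
go(.06,-.055,.047)"
```

```text
t 7.67 base xy [ 0.0592 -0.0546] z 0.0471 yawerr(tool turn) 0.0 F [-7.7  2.2 13.7] op 0.0 SHIFT [-0.0008 -0.0004  0.0001]
```

Firm. Rear left must be the one.

{"method": "shift_gripper", "body": {
  "increments": [
    [[0,0,-0.006],0],
    [[0,0.03,-0.013],0],
    [[0,0.08,-0.013],0],
    [[0,0.110,-0.013],0],
    [[0,0.110,-0.010],0],
    [[0,0.110,-0.006],0],
    [[0,0.110,-0.004],0],
    [[0,0.110,-0.003],0]
  ]
}}

```text
time_s: 8.68
tool_pos: [0.6177, -0.0061, 0.0473]
eef_rot: [-0.0, 0.104, 0.995, -0.0]
ft_force: [0.1, 0.5, 0.4]
opening: 0.003
grip_force: 0.0
```

{"method": "shift_gripper", "body": {
  "increments": [
    [[0,0,0.001],0],
    [[0,0,0.002],0],
    [[0,0,0.003],0],
    [[0,0,0.0045],0],
    [[0,0,0.006],0],
    [[0,0,0.0065],0],
    [[0,0,0.007],0],
    [[0,0,0.007],0]
  ]
}}

```text
time_s: 9.68
tool_pos: [0.6185, -0.0056, 0.0433]
eef_rot: [0.0, 0.104, 0.995, -0.0]
ft_force: [-5.8, -0.7, 13.5]
opening: 0.002
grip_force: 6.3
```

```bash
python3 -c "
from h import *
go(.06,.055,.047)"
```

```text
t 9.68 base xy [0.0604 0.055 ] z 0.0433 yawerr(tool turn) 0.0 F [-5.8 -0.7 13.5] op 0.0 SHIFT [ 0.0004 -0.     -0.0037]
```

{"method": "shift_gripper", "body": {
  "increments": [
    [[0,0,-0.01],0],
    [[0,0,-0.03],0],
    [[0,0,-0.04],0],
    [[-0.008,0.018,-0.04],0],
    [[-0.0146,0.034,-0.04],0],
    [[-0.0146,0.034,-0.04],0],
    [[-0.0146,0.034,-0.04],0]
  ]
}}

```text
time_s: 10.55
tool_pos: [0.6388, 0.0255, 0.0797]
eef_rot: [-0.001, 0.103, 0.995, -0.0]
ft_force: [-0.9, -0.3, -0.5]
opening: 0.005
grip_force: 0.0
```

```bash
python3 - <<'E'
from h import *
go(.075,.089,.063)
c='top'; im,d=manip.grab_frame(c); cv2.imwrite('pics/t1.png',cv2.resize(im[120:290,190:380],None,fx=3,fy=3)[:,:,::-1])
c='side'; im,d=manip.grab_frame(c); cv2.imwrite('pics/s1.png',cv2.resize(im[150:310,190:380],None,fx=3,fy=3)[:,:,::-1])
cv2.imwrite('pics/b1.png',np.hstack([cv2.resize(cv2.imread('pics/t1.png'),(400,360)),cv2.resize(cv2.imread('pics/s1.png'),(400,360))]))
E
```

```text
t 10.55 base xy [0.0739 0.0896] z 0.0797 yawerr(tool turn) 0.001 F [-0.9 -0.3 -0.5] op 0.0 SHIFT [-0.0011 -0.0006  0.0167]
```

View pics/b1.png

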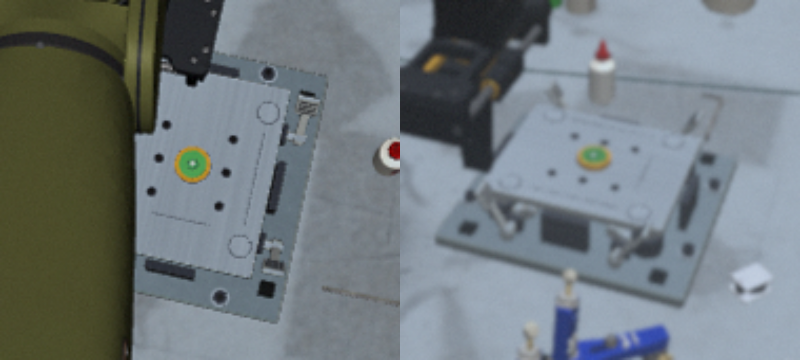

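{"method": "shift_gripper", "body": {
  "increments": [
    [[-0.001,0,0.010],0],
    [[-0.002,0,0.016],0],
    [[-0.004,0,0.021],0],
    [[-0.006,0,0.025],0],
    [[-0.009,0,0.030],0],
    [[-0.012,0,0.035],0],
    [[-0.0135,0,0.040],0],
    [[-0.014,0,0.044],0]
  ]
}}

```text
time_s: 11.65
tool_pos: [0.6542, 0.022, 0.0374]
eef_rot: [0.001, 0.104, 0.995, 0.0]
ft_force: [1.3, -0.9, 3.3]
opening: 0.006
grip_force: 1.4
```

```bash
python3 -c "
from h import *
go(.088,.089,.022)"
```

```text
t 11.65 base xy [0.0897 0.0894] z 0.0374 yawerr(tool turn) -0.0 F [ 1.3 -0.9  3.3] op 0.01 SHIFT [ 0.0018 -0.0004  0.0154]
```

{"method": "shift_gripper", "body": {
  "increments": [
    [[0.001,0,0.004],0],
    [[0.001,0,0.008],0],
    [[0.001,0,0.011],0],
    [[0.001,0,0.013],0],
    [[0.001,0,0.015],0],
    [[0.001,0,0.016],0],
    [[0.001,0,0.017],0],
    [[0.001,0,0.018],0]
  ]
}}

```text
time_s: 12.65
tool_pos: [0.6521, 0.0224, 0.0213]
eef_rot: [-0.0, 0.104, 0.995, -0.0]
ft_force: [-5.4, -0.2, 18.0]
opening: 0.009
grip_force: 9.1
```

```bash
python3 -c "
from h import *
go(.088,.089,.021)"
```

```text
t 12.65 base xy [0.0876 0.0893] z 0.0213 yawerr(tool turn) 0.0 F [-5.4 -0.2 18. ] op 0.01 SHIFT [-0.0004 -0.0003  0.0003]
```

{"method": "shift_gripper", "body": {
  "increments": [
    [[0,0,-0.015],0],
    [[0,0,-0.040],0],
    [[0,0,-0.045],0],
    [[0.014,-0.017,-0.045],0],
    [[0.0276,-0.034,-0.045],0],
    [[0.0276,-0.034,-0.040],0],
    [[0.0276,-0.034,-0.034],0],
    [[0.0276,-0.034,-0.032],0]
  ]
}}

```text
time_s: 13.65
tool_pos: [0.6177, -0.0047, 0.0495]
eef_rot: [-0.001, 0.103, 0.995, 0.0]
ft_force: [-0.7, -0.0, 0.3]
opening: 0.003
grip_force: 0.0
```

{"method": "shift_gripper", "body": {
  "increments": [
    [[0,0,0.001],0],
    [[0,0,0.002],0],
    [[0,0,0.003],0],
    [[0,0,0.004],0],
    [[0,0,0.005],0],
    [[0,0,0.005],0]
  ]
}}

```text
time_s: 14.4
tool_pos: [0.6182, -0.0051, 0.0472]
eef_rot: [0.0, 0.104, 0.995, 0.0]
ft_force: [-2.9, 0.8, 6.0]
opening: 0.006
grip_force: 3.7
```

```bash
python3 -c "
from h import *
go(.06,.055,.047)"
```

```text
t 14.4 base xy [0.0601 0.0555] z 0.0472 yawerr(tool turn) -0.0 F [-2.9  0.8  6. ] op 0.01 SHIFT [ 0.0001 -0.0005  0.0002]
```

{"method": "shift_gripper", "body": {
  "increments": [
    [[0,0,0.001],0],
    [[0,0,0.001],0],
    [[0,0,0.001],0]
  ]
}}

```text
time_s: 14.78
tool_pos: [0.6183, -0.0051, 0.0471]
eef_rot: [-0.0, 0.104, 0.995, 0.0]
ft_force: [-6.2, 0.5, 10.1]
opening: 0.004
grip_force: 5.7
```

```bash
python3 -c "
from h import *
go(.06,.055,.047)"
```

```text
t 14.78 base xy [0.0601 0.0555] z 0.0471 yawerr(tool turn) -0.0 F [-6.2  0.5 10.1] op 0.0 SHIFT [ 0.0001 -0.0005  0.0001]
```

{"method": "shift_gripper", "body": {
  "increments": [
    [[0,0,-0.01],0],
    [[0,0,-0.05],0],
    [[0,0,-0.10],0],
    [[0,0,-0.15],0],
    [[0.05,0.03,-0.17],0],
    [[0.10,0.07,-0.17],0],
    [[0.15,0.11,-0.17],0],
    [[0.19,0.15,-0.17],0]
  ]
}}

```text
time_s: 15.78
tool_pos: [0.4616, 0.1819, 0.215]
eef_rot: [0.001, 0.104, 0.995, 0.0]
ft_force: [0.7, 1.0, 0.4]
opening: 0.004
grip_force: 0.0
```

{"method": "shift_gripper", "body": {
  "increments": [
    [[0.03,0.05,0],0],
    [[0.06,0.1,0],0],
    [[0.09,0.15,0],0],
    [[0.1,0.2,0],0],
    [[0.1,0.2,0],0],
    [[0.1,0.2,0],0]
  ]
}}

```text
time_s: 16.52
tool_pos: [0.4063, 0.3969, 0.2144]
eef_rot: [-0.0, 0.104, 0.995, -0.0]
ft_force: [-1.1, -0.2, -0.1]
opening: 0.005
grip_force: 0.0
```

```bash
python3 - <<'E'
from h import *
ims=[]
for c in('top','side'):
    im,d=manip.grab_frame(c); 
    ims.append(cv2.resize(im[120:310,190:390][:,:,::-1],(400,380)))
    for r in manip.trace('plate',c)[:1]:
        P=pts(c,r['mask'],d); P=P[abs(P[:,2]-.047)<.005]; m=np.linalg.lstsq(np.c_[P[:,:2]-P[:,:2].mean(0),np.ones(len(P))],P[:,2],rcond=None)[0]; print(c,m,P[:,:2].mean(0))
cv2.imwrite('pics/b2.png',np.hstack(ims)); go(0,0,.2)
E
```

```text
top [0.00150854 0.00084406 0.04706263] [ 0.54822076 -0.04649782]
side [-1.61573105e-05 -3.17059578e-03  4.72254170e-02] [ 0.54869818 -0.03557384]
t 16.73 base xy [-0.2296  0.4045] z 0.2148 yawerr(tool turn) -0.002 F [ 0.6 -0.3  0.4] op 0.01 SHIFT [-0.2303 -0.4041  0.0148]
```

View pics/b2.png

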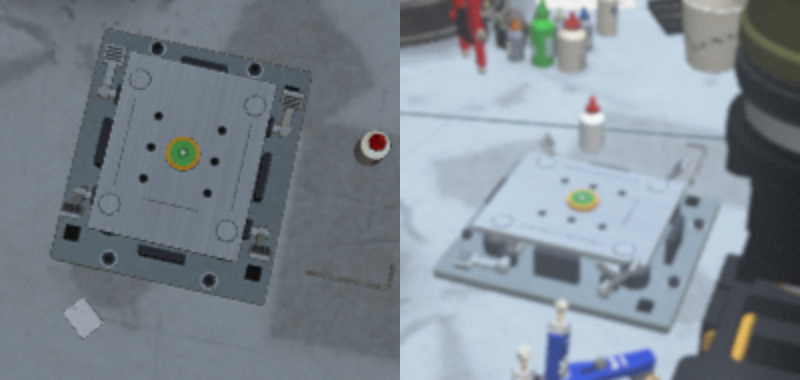

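The rear left lever now lies flat: tab at (113,55) in the top view and (465,263) in the side view. The other three tabs stand. The plate is level and centred, and the bystanders are where they were.

```bash
python3 -c "
from h import *
print(manip.hand_in())"
```

```text
the job is handed in; nothing more can be done
None
```

The job is handed in, with no verdict returned: the rear left corner gave and was pressed down 4 mm, its shim is flat with the other three standing, and pressed again with 10 N it stood firm with the plate level.

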